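# Close and clamp the wafer load chamber

### The job

Close the wafer chamber: push its open lid down until it is fully shut, and only then push the clamp lever up and over, past its dead point, so that it snaps over onto the lid and stays locked. It is all done by pushing with the fingertips or the outside of the fingers, nothing is gripped. Do not raise the lid, leave the tweezers, bottle and canister where they are, and finish clear of everything.

Things in the scene. Friction and masses are not known exactly. Their poses are not given: they have to be found in the camera images.
- chamber: Fixed aluminium load chamber: block 240 mm (its x) by 220 mm (its y) by 85 mm high, round well with a wafer in the top. Origin at the centre of the underside, on the work surface; z up. The lid hinge line runs along the chamber's x at (y +105, z 85) mm; the clamp lever stands in the middle of the opposite (-y) side. A round vacuum port, 48 mm across, sticks out 30 mm from the +x side at 45 mm height.
- lid (a joint): Lid hinge angle, rad: 0 = fully shut, grows as it opens; starts part open (0.45 to 0.95), free edge raised towards the -y side. It stays at any angle by hinge friction; pushing it down at the free edge takes about 1 to 4 N, and at 0 it meets a hard stop. The lid is an aluminium plate 220 mm along x, reaching 200 mm from the hinge line to the free edge, underside on the hinge line, 14 mm thick, with a round window (115 mm across) in its middle.
- lid_edge (a point): Point on the lid's outer (upper) face, midway along the free edge and 18 mm in from it, on the solid rim (182 mm from the hinge line): a good place to push. With the lid shut it is at (0, -77, 99) mm in the chamber's frame.
- lever (a joint): Clamp lever angle, rad: 0 = open (handle leaning 45 degrees outward, to the chamber's -y), 0.785 = handle upright, about 0.95 = dead point, 1.55 = locked (handle leaning 44 degrees inward over the lid, the foot on the lid rim); hard stops at 0 and 1.55. It swings in the chamber's y-z plane. A spring drives it back to 0 before the dead point and on to 1.55 after it; pushing the knob square to the handle takes up to about 9 N.
- lever_knob (a point): Centre of the black ball knob (30 mm diameter) on the end of the lever's 12 mm round steel handle, 115 mm from the pivot. Open: (0, -213, 176) mm in the chamber's frame; locked: (0, -52, 178) mm.
- lever_pivot (a point): Pivot axis of the lever, along the chamber's x, at (0, -132, 95) mm in the chamber's frame, between two steel cheeks (38 mm wide over both, top at 104 mm height). A short foot arm, 50 mm, on the lever stands up from the pivot while the lever is open.
- tweezers: Loose steel wafer tweezers lying flat, 135 mm long along their x, 24 mm wide, 8 mm high; origin at mid-length on the underside. Bystander.
- bottle: Loose white bottle with a grey cap, 60 mm diameter, 130 mm high, standing; origin at the centre of its underside. Bystander.
- canister: Loose low grey canister with a white cap, 64 mm diameter, 50 mm high; origin at the centre of its underside. Bystander.

How it is judged:
By the outcome, as a careful person would: the job done as asked, in the order asked, and still so for the second after the job is handed in, with the robot touching nothing.
It also fails if it takes over 48 s, if anything falls off the work surface, if the arm or the gripper's body presses on something with over 40 N, if the wrist force passes 120 N, or if a joint passes its speed limit or range.

### The arm

A 6-joint arm with a two-finger parallel gripper is mounted at the origin on the work surface. World frame = base frame: x ahead of the robot, y to its left, z up, the work surface at z = 0. Lengths are in m, angles in rad, forces in N, time in s.
With the tool pointing down it reaches from about 0.3 to 0.85 m from the base axis. Payload 5.4 kg.
Tool frame: the origin (TCP) lies midway between the tips of the shut fingers; the grasp point (between the pads) lies 19 mm behind it; z points along the fingers, y is the direction in which the jaws open and shut (so a half turn about z gives the same grasp; the last joint's range is limited). The gripper opens to 85 mm and grips with 20 to 120 N. Pads are 22 mm wide; open, the fingers measure 114 mm over their backs; the gripper's body (76 mm by 85 mm) begins 54 mm behind the grasp point. The pads swing forward as they close: fully open they stand 13 mm farther back than shut.
Start: joints at [0.944, 0.158, 1.597, -0, 1.386, -0.21], TCP at [0.233, 0.526, 0.231] pointing down, gripper open.
Joint ranges: [-2.91, 2.91], [-0.94, 2.29], [0.18, 2.7], [-1.29, 4.43], [0.17, 2.64], [-3, 3]. Speed limits (rad/s): [2.57, 2.57, 3.14, 3.14, 3.14, 3.14].

### API

Orientations are given as a unit quaternion [w, x, y, z].
In Python, from rig import r gives the robot as it stands. The module is installed in compiled form; this text tells all that it offers.
- The arm moves only by the tool step_arm, never from a script. Its argument "deltas" is text: rows parted by semicolons, each of 5 numbers parted by spaces: the shift along the tool's x, y, z in mm, then the turn about the tool's z in rad, then the opening, from 0 (shut) to 1 (fully open). A call has 1 to 12 rows; each row shifts and turns the commanded pose from where the row before left it, along the tool's axes as they then stand; what a row does not reach is not made up. A row lasts 1/10 s, in which the tool goes at most 50 mm and 8.59 degrees, less where a joint would pass 70% of its speed; a pose out of reach is approached as far as the arm can. A call with a gripper value outside its range is refused whole. The fingers move at their own pace and stop on an object; the grip force is fixed at half the most. Time passes only in rows, so rows that do not move let the fingers close. It gives the time, the measured TCP pose, the force and the opening at its end, in the units of the state.
- r.get_state(): the state, without advancing time (a new reading comes with each control period).
- r.get_image(name): name is "scene" or "top" or "wrist"; returns a dict with "img" (480x640x3 uint8, blue, green, red), "depth" (480x640 float32, m along the optical axis (not along the pixel's ray), 0 where there is no reading), "intrinsics" (3x3 intrinsics, pixels), "k1" (the pictures are not rectified: a ray, as slopes to the right and down, at radius r is drawn at 1 + k1 r^2 times it, then the intrinsics apply), "T" (4x4, takes a point from camera to world coordinates). Camera axes: x right, y up, looking along -z (the intrinsics and any distortion apply to the point x, -y, -z); pixel columns grow to the right and rows downward; lengths in m; the calibration is good to about 2 mm. A picture is of the moment at which its call begins.
- r.finish_job(): hands the job in, once; it reports no verdict.
The state is a dict: "clock": time; "joints": joint angles; "joint_vel": joint speeds; "joint_torque": joint torques, N m; "eef_pos": TCP position; "tcp_rot": TCP orientation; "force": force on the tool from outside, world axes, zero at the start; "ft_torque": the same for the moment, N m; "finger_gap": opening from 0.0 (shut) to 1.0 (fully open).
Only numpy, scipy, OpenCV 4.12 (cv2) and the standard library are available. Lean on these libraries where they do the work, as an engineer would, in place of code of your own. Each camera call takes 0.05 s, during which the arm holds its last target.

## Working session

There is one attempt and no reset: what is moved stays moved. The work goes in short steps, Python scripts to look and compute and a tool call to move; the robot and the scene stay as the last step left them, time stands still between calls to the robot, and variables do not carry over. Pictures are saved under pics/ and viewed, and the job is handed in when it is done.

Besides the shell and the picture viewer there is one more tool, called after "Request:" by a JSON object that holds its "api" and its "payload", one argument or row to a line. step_arm: Moves the arm, as the interface text tells. Its arguments: {"type":"object","properties":{"deltas":{"type":"string"}},"required":["deltas"]}

```bash
mkdir -p pics; python3 - <<'E'
from rig import r
import cv2,numpy as np,pickle
s=r.get_state();print(s)
D={}
for n in ["scene","top","wrist"]:
    d=r.get_image(n);D[n]=d;cv2.imwrite(f"pics/{n}0.png",d["img"]);print(n,d["intrinsics"],d["k1"],d["T"])
pickle.dump(D,open("d0.pkl","wb"))
E
```

```text
{'clock': 0.0, 'joints': array([ 9.43921111e-01,  1.59087259e-01,  1.59823361e+00, -1.67708871e-05,
        1.38621064e+00, -2.10050393e-01]), 'joint_vel': array([-0.00077736, -0.00227525,  0.00150568,  0.0012152 , -0.00093521,
        0.00116833]), 'joint_torque': array([-9.58142664e-05, -3.95999050e+01, -3.31435454e+01, -2.01930648e-04,
        8.32234102e-03, -3.16440105e-05]), 'eef_pos': array([0.23242819, 0.52526661, 0.23029475]), 'tcp_rot': array([-3.86403116e-04,  2.06905316e-01,  9.78360491e-01, -8.89130121e-04]), 'force': array([-0.04999698,  0.17475727,  0.16754675]), 'ft_torque': array([-0.05636751, -0.01513889,  0.01532593]), 'finger_gap': 0.9984657628496634}
scene [[579.59608939   0.         318.15261315]
 [  0.         579.59608939 230.66085116]
 [  0.           0.           1.        ]] -0.02981275339202959 [[-0.99841404 -0.04747768  0.03025364  0.59381487]
 [ 0.05551358 -0.74090344  0.66931333  0.7283899 ]
 [-0.00936242  0.66993131  0.74236405  0.89615527]
 [ 0.          0.          0.          1.        ]]
top [[469.52458547   0.         327.00382514]
 [  0.         469.52458547 233.77589551]
 [  0.           0.           1.        ]] -0.126663066983344 [[ 0.01296757  0.99707345 -0.07534174  0.51947598]
 [-0.99925553  0.01566016  0.03525827  0.06013381]
 [ 0.03633495  0.07482844  0.99653423  0.80365842]
 [ 0.          0.          0.          1.        ]]
wrist [[330.43189738   0.         318.75132582]
 [  0.         330.43189738 237.83226521]
 [  0.           0.           1.        ]] -0.03057271993166915 [[ 0.40506783 -0.87378623 -0.26910533  0.16393054]
 [ 0.91428478  0.38653067  0.12115027  0.55597816]
 [-0.00184198 -0.29511298  0.95546059  0.37303712]
 [ 0.          0.          0.          1.        ]]
```

View pics/scene0.png

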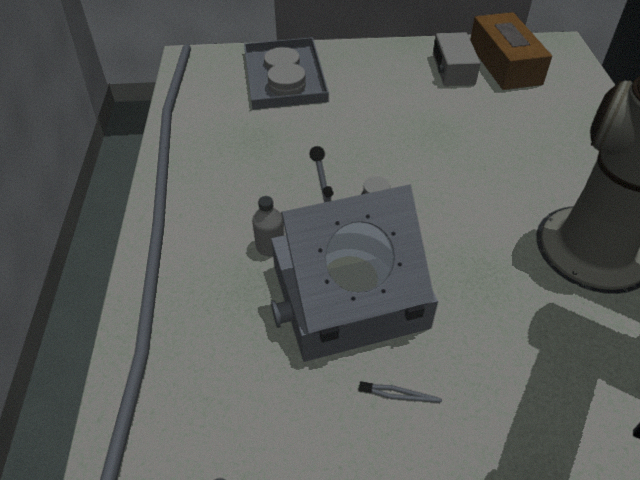

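View pics/top0.png

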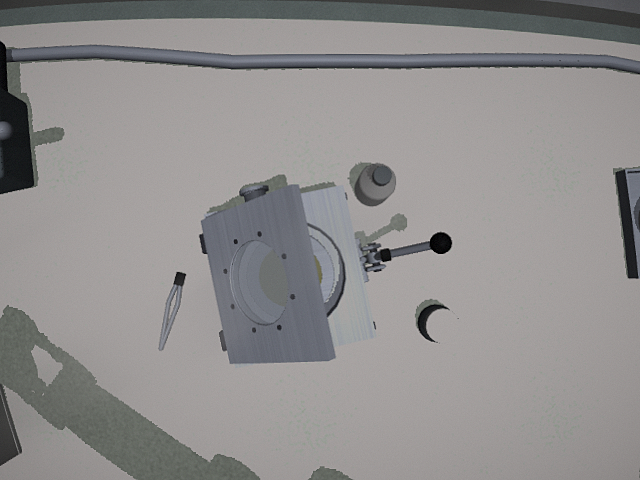

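View pics/wrist0.png

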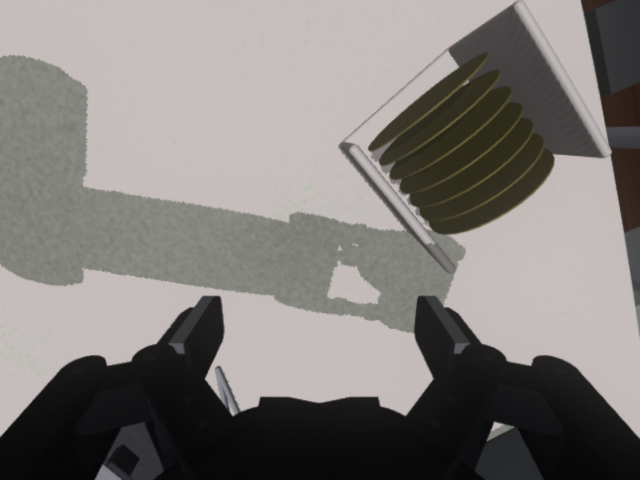

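The scene shows the chamber with its lid open and the hinge toward the camera (+y). The knob is at (317,154) in scene and (440,243) in top. The bottle is at (375,185) and the canister at (435,322) in top, and the lid's free edge runs (298,185)-(335,360). Next I measure these.

```bash
cat > h.py <<'E'
import numpy as np,cv2
def slopes(d,uv):
    K=d["intrinsics"];return cv2.undistortPoints(np.array(uv,float).reshape(-1,1,2),K,np.array([d["k1"],0,0,0,0.]),None).reshape(-1,2)
def rays(d,uv):
    s=slopes(d,uv);v=np.c_[s[:,0],-s[:,1],-np.ones(len(s))];T=np.array(d["T"]);return T[:3,3],v@T[:3,:3].T
def world(d,uv):   # by depth
    uv=np.array(uv);o,v=rays(d,uv);z=d["depth"][uv[:,1].astype(int),uv[:,0].astype(int)];P=o+v*z[:,None];P[z==0]=np.nan;return P
def onz(d,uv,z):
    o,v=rays(d,uv);return o+v*((z-o[2])/v[:,2])[:,None]
def tri(d1,p1,d2,p2):
    o1,v1=rays(d1,[p1]);o2,v2=rays(d2,[p2]);v1=v1[0];v2=v2[0]
    t=np.linalg.lstsq(np.c_[v1,-v2],o2-o1,rcond=None)[0];a=o1+v1*t[0];b=o2+v2*t[1];return (a+b)/2,np.linalg.norm(a-b)
def proj(d,P):
    T=np.linalg.inv(d["T"]);P=np.atleast_2d(P);c=P@T[:3,:3].T+T[:3,3];x=c[:,0]/-c[:,2];y=-c[:,1]/-c[:,2]
    f=1+d["k1"]*(x*x+y*y);K=d["intrinsics"];return np.c_[K[0,0]*x*f+K[0,2],K[1,1]*y*f+K[1,2]]
E
python3 - <<'E'
from h import *
import pickle
D=pickle.load(open("d0.pkl","rb"));t=D["top"];s=D["scene"]
np.set_printoptions(precision=4,suppress=True)
def blob(d,x0,y0,x1,y1,th):
    g=d["img"][y0:y1,x0:x1].max(2);m=(g<th).astype(np.uint8);n,l,st,c=cv2.connectedComponentsWithStats(m)
    for i in range(1,n):
        if st[i,4]>20:print(st[i],c[i]+[x0,y0])
blob(t,415,220,470,270,40);blob(s,300,140,335,168,45)
# depth cloud over top
v,u=np.mgrid[150:400,190:470];uv=np.c_[u.ravel(),v.ravel()];P=world(t,uv)
b=np.abs(P[:,2]-0.085)<0.006
# block top: select in visible strip
m=np.zeros(t["depth"].shape,np.uint8);m[uv[b,1],uv[b,0]]=255
n,l,st,c=cv2.connectedComponentsWithStats(m);
for i in range(1,n):
    if st[i,4]>200:print("z85",st[i],c[i])
lid=world(t,[[225,240],[245,345],[310,340],[290,210],[320,350],[300,230]]);print(lid)
print("knob depth",world(t,[[440,243]]),"can",world(t,[[425,322]]),"bot",world(t,[[382,175]]))
print("floor",world(t,[[500,400],[300,420],[450,150]]))
big=cv2.resize(t["img"][160:380,190:470],None,fx=2.85,fy=2.7,interpolation=cv2.INTER_CUBIC);cv2.imwrite("pics/topz.png",big)
E
```

```text
[ 15  13  22  21 356] [440.2472 242.8258]
[ 10   7  14  15 164] [316.5793 153.5244]
z85 [359 164  37  36 369] [374.7182 183.8943]
z85 [ 301  185   75  162 4958] [342.1029 265.025 ]
[[0.5591 0.1827 0.1302]
 [0.4097 0.1511 0.128 ]
 [0.4316 0.0588 0.2181]
 [0.592  0.0859 0.2253]
 [0.4207 0.0464 0.226 ]
 [0.567  0.073  0.2298]]
knob depth [[ 0.5559 -0.1119  0.1911]] can [[ 0.4357 -0.1275  0.0477]] bot [[ 0.6578 -0.0431  0.131 ]]
floor [[ 0.2919 -0.2766 -0.001 ]
 [ 0.2626  0.0735  0.0014]
 [ 0.7336 -0.1859 -0.001 ]]
```

View pics/topz.png

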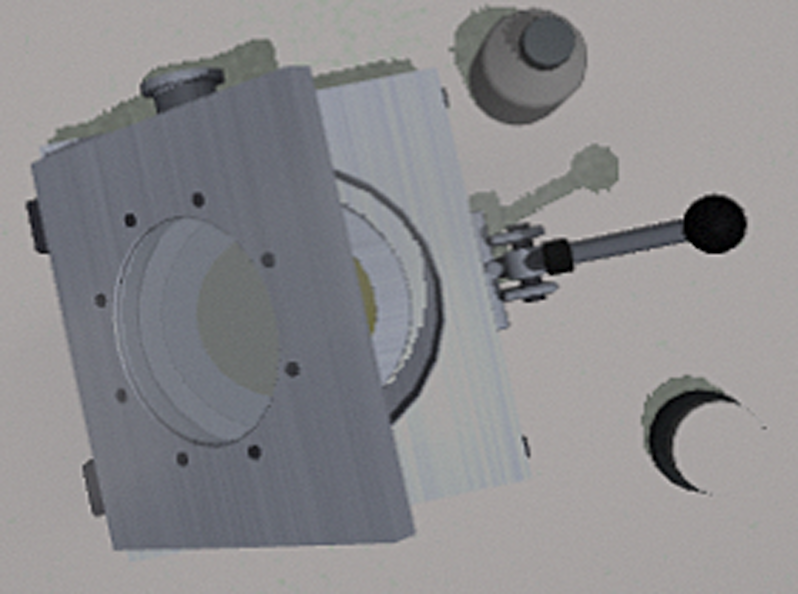

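```bash
cat >> h.py <<'E'
E
python3 - <<'E'
from h import *
import pickle
D=pickle.load(open("d0.pkl","rb"));t=D["top"];s=D["scene"]
np.set_printoptions(precision=4,suppress=True)
k,e=tri(t,(440.2,242.8),s,(316.6,153.5));print("knob",k,e)
c=onz(t,[[343.7,186.0],[374.9,337]],.085);print("corners",c,np.linalg.norm(c[0]-c[1]))
ex=c[0]-c[1];ex[2]=0;ex/=np.linalg.norm(ex);ey=np.array([-ex[1],ex[0],0]);print("yaw",np.arctan2(ex[1],ex[0]))
mid=(c[0]+c[1])/2;o=mid+ey*.110;o[2]=0
print("origin",o)
f=lambda P:(np.atleast_2d(P)-o)@np.c_[ex,ey,[0,0,1]]
print("knob ch",f(k))
# lid plane
v,u=np.mgrid[150:400,190:470];uv=np.c_[u.ravel(),v.ravel()];P=f(world(t,uv))
q=(P[:,2]>.105)&(np.abs(P[:,0])<.105)&(P[:,1]>-.08)&(P[:,1]<.09)
A=P[q];w=np.linalg.lstsq(np.c_[A[:,1],A[:,0],np.ones(len(A))],A[:,2],rcond=None)[0];res=np.c_[A[:,1],A[:,0],np.ones(len(A))]@w-A[:,2]
ok=abs(res)<.008;A=A[ok];w=np.linalg.lstsq(np.c_[A[:,1],A[:,0],np.ones(len(A))],A[:,2],rcond=None)[0]
a=np.arctan(-w[0]);print("lid angle",a,w,"z at hinge",w[0]*.105+w[2], "exp",.085+.014/np.cos(a),len(A),A.min(0),A.max(0))
np.savez("ch.npz",o=o,ex=ex,ey=ey)
R=np.c_[ex,ey,[0,0,1]]
print("lidedge now",o+R@np.array([0,.105-.182*np.cos(a)+.014*np.sin(a)*1,.085+.182*np.sin(a)+.014*np.cos(a)]))
for n,p in dict(shut=(0,-.077,.099),pivot=(0,-.132,.095),knob0=(0,-.213,.176),knob1=(0,-.052,.178),port=(.13,0,.045)).items():
    P=o+R@np.array(p);print(n,P,proj(t,P),proj(s,P))
print("bottle/can ch",f(onz(t,[[382,175]],.13)),f(onz(t,[[434,322]],.05)))
E
```

```text
knob [ 0.5567 -0.1157  0.1785] 0.0003227322594699528
corners [[ 0.6486  0.0097  0.085 ]
 [ 0.4168 -0.0406  0.085 ]] 0.23716050232600178
yaw 0.21376321381632035
origin [0.5094 0.0921 0.    ]
knob ch [[ 0.0022 -0.2131  0.1785]]
lid angle 0.7516395353304366 [-0.9347  0.0123  0.2013] z at hinge 0.10311654017007967 exp 0.10416311094238581 14059 [-0.105  -0.0394  0.1153] [0.105  0.09   0.2353]
lidedge now [0.5133 0.0741 0.2195]
shut [0.5257 0.0168 0.099 ] [[338.8248 265.2328]] [[337.6396 232.6178]]
pivot [ 0.5374 -0.0369  0.095 ] [[374.1165 257.9855]] [[329.3313 213.4226]]
knob0 [ 0.5545 -0.1161  0.176 ] [[439.9294 244.6219]] [[317.6662 154.3318]]
knob1 [0.5204 0.0413 0.178 ] [[324.0949 268.5057]] [[342.5464 212.34  ]]
port [0.6364 0.1197 0.045 ] [[274.477  196.4747]] [[280.0152 298.3158]]
bottle/can ch [[ 0.1166 -0.1638  0.13  ]] [[-0.1214 -0.213   0.05  ]]
```

Chamber yaw is 0.214 rad with origin (0.509, 0.092), and the knob prediction agrees to within 2-3 mm. The lid angle is about 0.75 rad. First I raise the tool, shut the fingers and turn so that tool x points along chamber +y.

Request:
{"api": "step_arm", "payload": {
  "deltas": "0 0 -30 0 0;0 0 -30 0.1 0;0 0 -30 0.14 0;0 0 0 0.14 0;0 0 0 0.14 0;0 0 0 0.14 0;0 0 0 0.14 0;0 0 0 0.14 0;0 0 0 0 0"
}}

```text
clock: 1.05
eef_pos: [0.2327, 0.5256, 0.3209]
tcp_rot: [0.0, 0.628, 0.778, -0.0]
force: [-0.4, 0.5, -0.1]
finger_gap: 0.003
```

```bash
cat >> h.py <<'E'
C=np.load("ch.npz") if __import__("os").path.exists("ch.npz") else None
def st():
    from rig import r
    from scipy.spatial.transform import Rotation as Ro
    s=r.get_state();q=s["tcp_rot"];R=Ro.from_quat([q[1],q[2],q[3],q[0]]).as_matrix()
    B=np.c_[C["ex"],C["ey"],[0,0,1]]
    p=(s["eef_pos"]-C["o"])@B
    print("t",round(s["clock"],2),"ch mm",(p*1e3).round(1),"F ch",(s["force"]@B).round(1),"toolx ch",(R[:,0]@B).round(3),"gap",round(s["finger_gap"],3))
    return s,R,B,p
def to(ch):  # tool-frame delta mm to chamber point (mm)
    s,R,B,p=st();w=C["o"]+B@(np.array(ch)/1e3)
    print("delta tool mm",((w-s["eef_pos"])@R*1e3).round(1))
E
python3 -c "
from h import *
to([0,-8,290])"
```

```text
t 1.05 ch mm [-178.4  482.3  320.9] F ch [-0.3  0.6 -0.1] toolx ch [ 0.     1.    -0.001] gap 0.003
delta tool mm [-490.3  178.5   31. ]
```

Request:
{"api": "step_arm", "payload": {
  "deltas": "-20 7.5 0 0 0;-40 15 0 0 0;-40 15 0 0 0;-40 15 0 0 0;-40 15 0 0 0;-40 15 0 0 0;-40 15 0 0 0;-40 15 0 0 0;-40 15 0 0 0;-40 15 0 0 0;-40 15 0 0 0;-40 15 0 0 0"
}}

```text
clock: 2.25
eef_pos: [0.4996, 0.1112, 0.3212]
tcp_rot: [-0.0, 0.626, 0.78, 0.0]
force: [0.8, 0.9, -0.2]
finger_gap: -0.004
```

```bash
python3 -c "
from h import *
to([0,-8,250])"
```

```text
t 2.25 ch mm [ -5.4  20.8 321.2] F ch [ 1.   0.7 -0.2] toolx ch [-0.004  1.     0.   ] gap -0.004
delta tool mm [-28.8   5.3  71.2]
```

Request:
{"api": "step_arm", "payload": {
  "deltas": "-15 2 20 0 0;-10 2 25 0 0;0 0 20 0 0;0 0 0 0 0;0 0 0 0 0"
}}

```text
clock: 2.75
eef_pos: [0.5082, 0.0894, 0.2566]
tcp_rot: [-0.0, 0.627, 0.779, -0.0]
force: [0.5, -0.2, 0.5]
finger_gap: -0.001
```

```bash
python3 - <<'E'
from h import *
from rig import r
to([0,-8,235])
for n in("scene","top"): cv2.imwrite(f"pics/{n}1.png",r.get_image(n)["img"])
E
```

```text
t 2.75 ch mm [ -1.7  -2.4 256.6] F ch [ 0.5 -0.3  0.5] toolx ch [-0.002  1.     0.   ] gap -0.001
delta tool mm [-5.7  1.7 21.6]
```

View pics/scene1.png

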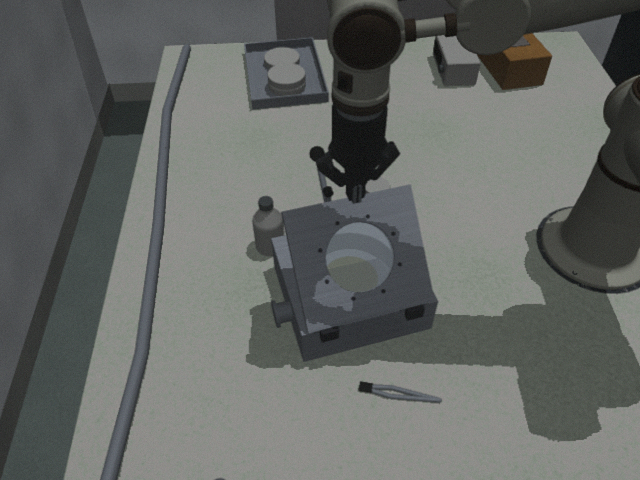

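The fingertip, at (357,198) in scene, is above the lid's free edge. I now push down along the lid's arc.

Request:
{"api": "step_arm", "payload": {
  "deltas": "-3 1 15 0 0;-3 1 12 0 0;0 0 8 0 0;-5 0 5 0 0;-5 0 5 0 0;-5 0 5 0 0;-4 0 5 0 0"
}}

```text
clock: 3.55
eef_pos: [0.5157, 0.065, 0.2011]
tcp_rot: [-0.0, 0.628, 0.779, 0.0]
force: [-1.3, 2.3, 1.6]
finger_gap: -0.001
```

```bash
python3 - <<'E'
from h import *
to([0,-43,177])
E
```

```text
t 3.55 ch mm [  0.4 -27.9 201.1] F ch [-0.8  2.5  1.6] toolx ch [-0.  1.  0.] gap -0.001
delta tool mm [-15.2  -0.4  24.1]
```

Request:
{"api": "step_arm", "payload": {
  "deltas": "-5 0 8 0 0;-5 0 8 0 0;-5 0 8 0 0;-4 0 8 0 0;-4 0 8 0 0;-4 0 8 0 0;-3 0 9 0 0;-3 0 9 0 0;-2 0 8 0 0"
}}

```text
clock: 4.45
eef_pos: [0.523, 0.0309, 0.1264]
tcp_rot: [-0.0, 0.628, 0.779, -0.0]
force: [1.8, -0.4, 2.9]
finger_gap: 0.0
```

```bash
python3 - <<'E'
from h import *
to([0,-67,99])
E
```

```text
t 4.45 ch mm [  0.3 -62.7 126.4] F ch [ 1.6 -0.8  2.9] toolx ch [-0.  1. -0.] gap 0.0
delta tool mm [-4.3 -0.3 27.4]
```

Request:
{"api": "step_arm", "payload": {
  "deltas": "-2 0 8 0 0;-2 0 7 0 0;-1 0 5 0 0;0 0 3 0 0;0 0 2 0 0;0 0 1 0 0;0 0 0 0 0"
}}

```text
clock: 5.15
eef_pos: [0.5237, 0.0262, 0.101]
tcp_rot: [-0.0, 0.628, 0.779, -0.0]
force: [0.2, -0.4, 0.2]
finger_gap: -0.001
```

```bash
python3 - <<'E'
from h import *
to([0,-67,99])
E
```

```text
t 5.15 ch mm [  0.  -67.4 101. ] F ch [ 0.1 -0.4  0.2] toolx ch [-0.  1.  0.] gap -0.001
delta tool mm [ 0.4 -0.   2. ]
```

Request:
{"api": "step_arm", "payload": {
  "deltas": "0 0 1 0 0;0 0 1 0 0;0 0 0 0 0"
}}

```text
clock: 5.45
eef_pos: [0.524, 0.0262, 0.0992]
tcp_rot: [0.0, 0.628, 0.779, -0.0]
force: [-0.8, -0.2, 1.3]
finger_gap: -0.001
```

Request:
{"api": "step_arm", "payload": {
  "deltas": "0 0 1 0 0;0 0 0.5 0 0;0 0 0 0 0"
}}

```text
clock: 5.75
eef_pos: [0.5241, 0.0262, 0.099]
tcp_rot: [-0.0, 0.627, 0.779, -0.0]
force: [-5.5, 0.5, 10.2]
finger_gap: -0.001
```

The hard stop is reached at tip z 99.0 mm with 10 N, which is exactly the shut height. I lift off and go over the lever to its outer side.

Request:
{"api": "step_arm", "payload": {
  "deltas": "0 0 -10 0 0;0 0 -25 0 0;0 0 -35 0 0;0 0 -40 0 0;0 0 -40 0 0;-15 0 -10 0 0;-30 0 0 0 0;-40 0 0 0 0;-40 0 0 0 0;-40 0 0 0 0;-35 0 0 0 0;0 0 0 0 0"
}}

```text
clock: 6.95
eef_pos: [0.5664, -0.1736, 0.2567]
tcp_rot: [-0.0, 0.629, 0.777, -0.001]
force: [-1.0, 0.1, -0.2]
finger_gap: 0.002
```

```bash
python3 - <<'E'
from h import *
from rig import r
import pickle
np.set_printoptions(precision=4,suppress=True)
to([0,-265,160])
D={n:r.get_image(n) for n in("scene","top")}
for n in D: cv2.imwrite(f"pics/{n}2.png",D[n]["img"])
pickle.dump(D,open("d2.pkl","wb"))
B=np.c_[C["ex"],C["ey"],[0,0,1]]
for n in D:
    f=np.array([[x,y,.099] for x in(-.09,-.06,.06,.09) for y in(-.085,-.07,0,.08)])
    uv=proj(D[n],C["o"]+f@B.T).round().astype(int)
    P=(world(D[n],uv)-C["o"])@B;print(n,(P*1e3).round(0)[:,2])
E
```

```text
t 6.95 ch mm [  -0.6 -271.7  256.7] F ch [-0.9  0.3 -0.2] toolx ch [ 0.005  1.    -0.001] gap 0.002
delta tool mm [ 6.8  0.7 96.7]
scene [ 99.  97. 102.  97.  99. 103.  97. 100.  99.  97.  98. 101. 102.  99.
  98.  99.]
top [ 99.  98.  96.  99.  99.  99.  99. 101. 100.  nan  99.  99.  99.  99.
 102.  97.]
```

View pics/scene2.png

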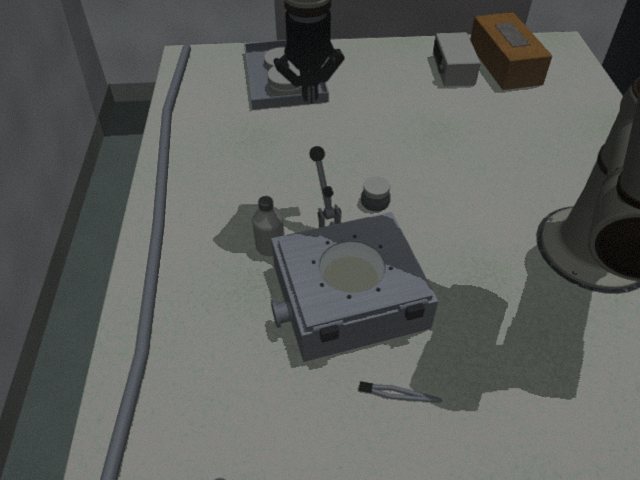

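View pics/top2.png

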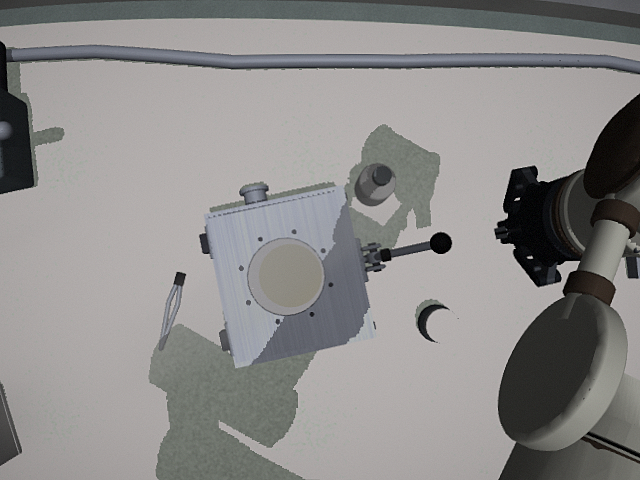

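The lid reads z ≈ 99 mm everywhere, so it is shut. The lever is still open with its knob at (440,243) in top, and the bystanders are untouched. I descend behind the knob.

Request:
{"api": "step_arm", "payload": {
  "deltas": "0 1 15 0 0;0 1 30 0 0;0 1 30 0 0;0 0 20 0 0;0 0 0 0 0;10 0 0 0 0;10 0 0 0 0;7 0 0 0 0;5 0 0 0 0;0 0 0 0 0"
}}

```text
clock: 8.05
eef_pos: [0.5644, -0.1406, 0.1665]
tcp_rot: [0.005, 0.627, 0.779, -0.002]
force: [-0.2, -11.5, 3.7]
finger_gap: -0.004
```

```bash
python3 - <<'E'
from h import *
to([2,-158,185])
E
```

```text
t 8.05 ch mm [   4.4 -239.   166.5] F ch [ -2.6 -11.2   3.7] toolx ch [-0.001  1.    -0.011] gap -0.004
delta tool mm [ 80.8  -2.3 -19.4]
```

Request:
{"api": "step_arm", "payload": {
  "deltas": "6 0 0 0 0;6 0 -1 0 0;7 0 -2 0 0;7 -1 -3 0 0;7 0 -3 0 0;7 0 -3 0 0;0 0 0 0 0"
}}

```text
clock: 8.75
eef_pos: [0.5577, -0.1037, 0.1822]
tcp_rot: [0.01, 0.628, 0.778, -0.001]
force: [1.8, -13.7, 9.2]
finger_gap: 0.002
```

```bash
python3 - <<'E'
from h import *
from rig import r
to([2,-158,185])
d=r.get_image("scene");cv2.imwrite("pics/scene3.png",cv2.resize(d["img"][60:260,220:440],None,fx=3,fy=3))
E
```

```text
t 8.75 ch mm [   5.7 -201.6  182.2] F ch [ -1.1 -13.8   9.2] toolx ch [ 0.     1.    -0.016] gap 0.002
delta tool mm [43.5 -3.6 -3.5]
```

View pics/scene3.png

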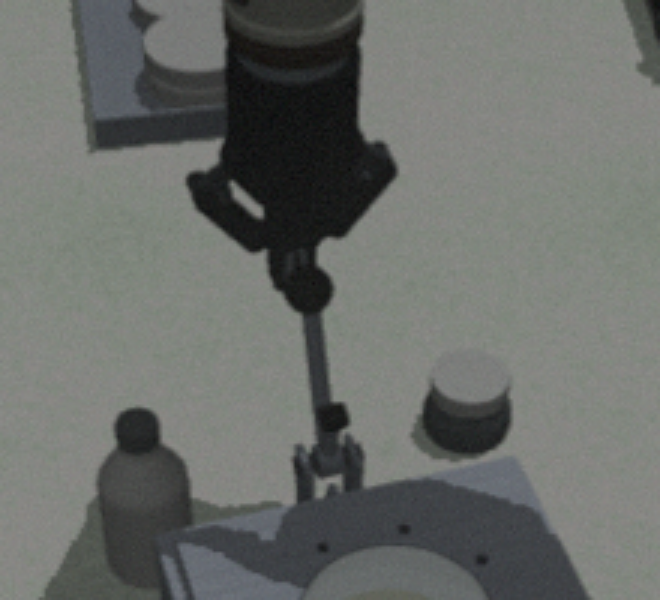

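The knob is following the finger. The finger sits about 4 mm off centre toward +x, so I correct that and continue past the dead point.

Request:
{"api": "step_arm", "payload": {
  "deltas": "6 -2 -2 0 0;7 -2 -2 0 0;7 -1 -1 0 0;7 0 -1 0 0;8 0 0 0 0;8 0 0 0 0;0 0 0 0 0"
}}

```text
clock: 9.5
eef_pos: [0.5398, -0.0568, 0.1823]
tcp_rot: [0.001, 0.627, 0.779, 0.001]
force: [0.9, -1.5, 0.2]
finger_gap: -0.002
```

```bash
python3 - <<'E'
from h import *
to([2,-122,186])
E
```

```text
t 9.5 ch mm [  -1.8 -152.   182.3] F ch [ 0.5 -1.7  0.2] toolx ch [-0.001  1.    -0.002] gap -0.002
delta tool mm [30.   3.9 -3.7]
```

Request:
{"api": "step_arm", "payload": {
  "deltas": "7 1 -1 0 0;7 1 -1 0 0;7 0 0 0 0;6 0 0 0 0;0 0 0 0 0;0 0 0 0 0"
}}

```text
clock: 10.1
eef_pos: [0.5352, -0.0304, 0.1826]
tcp_rot: [-0.0, 0.627, 0.779, -0.0]
force: [-0.4, 0.1, 0.5]
finger_gap: 0.002
```

```bash
python3 - <<'E'
from h import *
from rig import r
to([2,-122,186])
d=r.get_image("scene");cv2.imwrite("pics/scene4.png",cv2.resize(d["img"][60:260,220:440],None,fx=3,fy=3))
E
```

```text
t 10.1 ch mm [  -0.7 -125.2  182.6] F ch [-0.3  0.2  0.5] toolx ch [-0.001  1.     0.   ] gap 0.002
delta tool mm [ 3.2  2.7 -3.4]
```

View pics/scene4.png

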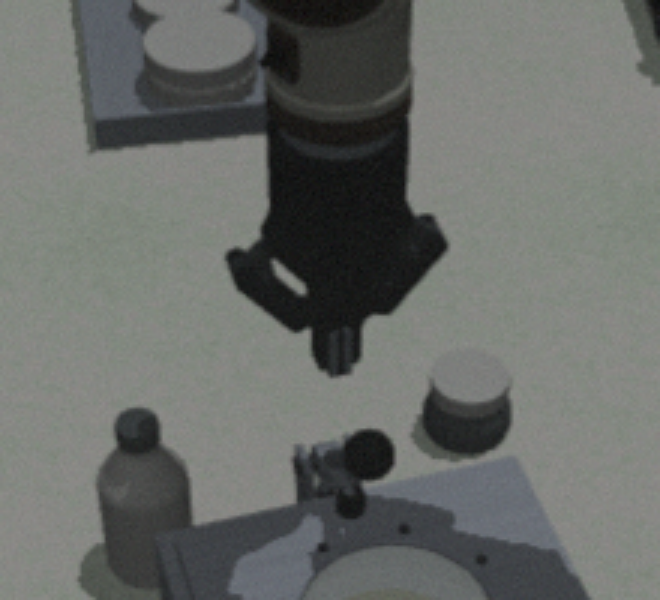

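The lever has snapped over, with the knob now inward over the lid at about (368,452) in the zoom. I retreat outward and up, then verify.

Request:
{"api": "step_arm", "payload": {
  "deltas": "-15 0 0 0 0;-30 0 -10 0 0;-40 0 -20 0 0;-40 0 -30 0 0;-40 0 -30 0 0;-30 0 -20 0 0;0 0 0 0 0;0 0 0 0 0"
}}

```text
clock: 10.95
eef_pos: [0.5766, -0.2226, 0.2926]
tcp_rot: [-0.0, 0.628, 0.778, 0.0]
force: [0.4, 0.1, -1.2]
finger_gap: -0.0
```

```bash
python3 - <<'E'
from h import *
from rig import r
np.set_printoptions(precision=4,suppress=True)
s,R,B,p=st()
D={n:r.get_image(n) for n in("scene","top")}
for n in D: cv2.imwrite(f"pics/{n}5.png",D[n]["img"])
pp={}
for n in D:
    c=proj(D[n],C["o"]+B@[0,-.052,.178])[0];x0,y0=(c-22).astype(int)
    m=(D[n]["img"][y0:y0+44,x0:x0+44].max(2)<45).astype(np.uint8);k,l,q,ce=cv2.connectedComponentsWithStats(m)
    i=1+q[1:,4].argmax();pp[n]=ce[i]+[x0,y0];print(n,c,pp[n],q[1:,4])
    f=np.array([[x,y,.099] for x in(-.09,-.06,.06,.09) for y in(-.085,-.07,0,.08)])
    uv=proj(D[n],C["o"]+f@B.T).round().astype(int);print("lid z",((world(D[n],uv))*1e3).round(0)[:,2])
k,e=tri(D["top"],pp["top"],D["scene"],pp["scene"]);print("knob ch",(k-C["o"])@B,e)
E
```

```text
t 10.95 ch mm [  -1.1 -321.7  292.6] F ch [ 0.4  0.  -1.2] toolx ch [0.002 1.    0.   ] gap -0.0
scene [342.5464 212.34  ] [339.4114 216.1629] [ 27 350  16  24   4]
lid z [ 97. 101.  98.  99. 100.  98.  97.  96. 101.  98.  99.  98.  99.  99.
  99. 100.]
top [324.0949 268.5057] [329.0375 274.1625] [ 1  1 80  5 10]
lid z [ 97.  99.  98.  99. 100. 100. 103. 101.  99. 100. 100. 100.  99.  98.
  97. 100.]
knob ch [-0.0033 -0.0594  0.1598] 0.012056887874554013
```

View pics/scene5.png

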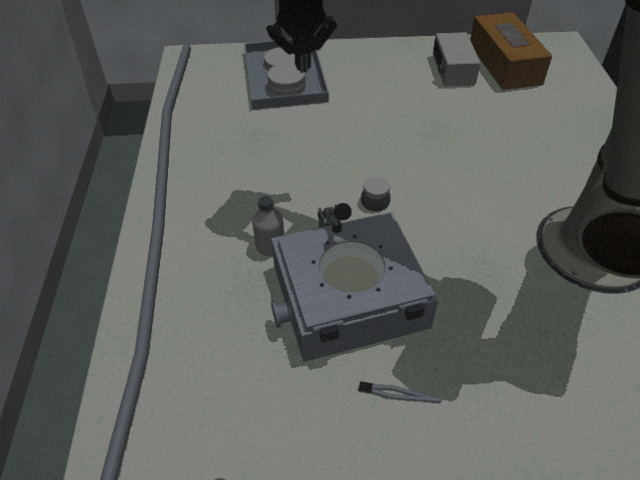

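View pics/top5.png

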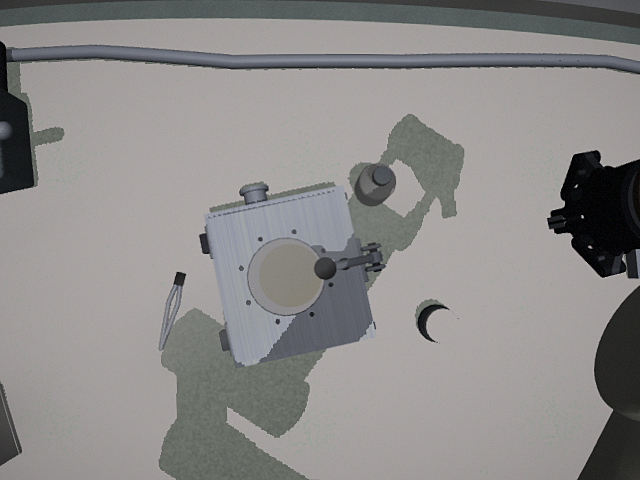

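By eye, the knob is at (325,268) in top and (343,212) in scene. The locked position predicts (324,268.5) and (342.5,212). The automatic triangulation was bad: the scene blob merged with the black foot, and in top the knob was too bright for the threshold. Bottle, canister and tweezers are at the same pixels as before.

```bash
python3 - <<'E'
from h import *
from rig import r
import pickle
D0=pickle.load(open("d0.pkl","rb"))
d=r.get_image("top");B=np.c_[C["ex"],C["ey"],[0,0,1]]
s=r.get_image("scene");k,e=tri(d,(325,268),s,(343,212));print("knob ch",((k-C["o"])@B).round(4),e)
for n,(x0,y0,x1,y1) in dict(bottle=(352,160,400,208),can=(412,298,450,345),tw=(155,268,190,325)).items():
    a=D0["top"]["img"][y0:y1,x0:x1].astype(np.float32).mean(2);b=d["img"][y0:y1,x0:x1].astype(np.float32).mean(2)
    print(n,cv2.phaseCorrelate(a,b))
print(r.finish_job())
E
```

```text
knob ch [-0.0003 -0.0531  0.1777] 0.0015729029027630069
bottle ((0.005444866442669394, -0.10234531874094444), 0.8959553194128804)
can ((0.022588457939690443, 0.0003859461264177355), 0.9889355875551701)
tw ((-0.06128014100957202, -0.023796486074303402), 0.9106149763972671)
the job is handed in; nothing more can be done
None
```

The chamber is shut and the clamp lever is locked over the lid; the job is handed in at about 11 s of the 48 s allowed.

- **Lid:** I pushed it down along its arc with the shut fingertips until it met the hard stop, with the tip at 99.0 mm and about 10 N. Depth readings over the lid averaged about 99 mm (96–103 mm with noise) both before and after the lever was thrown.
- **Lever:** I pushed the knob up and over with the outside of the fingers. Forces were about 16 N at the readings, and then it snapped over by itself. The knob now measures (0, −53, 178) mm in the chamber's frame, against (0, −52, 178) when locked.
- **Bystanders:** The bottle, canister and tweezers had shifted by about 0.1 pixel or less in the top view.
- **Arm:** It finished clear of everything, about 0.29 m up and out to the side, with only about 1 N on the force reading.

**Check that disagreed:** my first automatic knob measurement after locking gave (−3, −59, 160) mm with a 12 mm mismatch between the two views. The dark mask had caught the wrong pixels. I picked the knob in both views by eye instead, and those agreed to 1.6 mm.

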